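# Spot-check a roll with the stick thermometer and show the reading

### The arm

A 6-joint arm with a two-finger parallel gripper is mounted at the origin on the work surface. World frame = base frame: x ahead of the robot, y to its left, z up, the work surface at z = 0. Lengths are in m, angles in rad, forces in N, time in s.
With the tool pointing down it reaches from about 0.325 to 0.9 m from the base axis. Payload 3.5 kg.
Tool frame: the origin (TCP) lies on the centre line of the jaws, within the pads' length; the fingertips stand 8 mm ahead of it and the grasp point (between the pads) lies 11 mm behind it; z points along the fingers, y is the line along which they close (so a half turn about z gives the same grasp; the last joint's range is limited). The gripper opens to 85 mm and grips with 20 to 120 N. Pads are 22 mm wide; open, the fingers measure 114 mm over their backs; the gripper's body (76 mm by 85 mm) begins 54 mm behind the grasp point. The pads swing forward as they close: fully open they stand 13 mm farther back than shut.
Start: joints at [1.244, 0.276, -0.026, 1.268, 0, 1.467], TCP at [0.139, 0.609, 0.239] pointing down, gripper open.
Joint ranges: [-3.12, 3.12], [-0.85, 1.88], [-1.08, 1.24], [-1.95, 2.15], [-1.57, 1.53], [-3.14, 3.14]. Speed limits (rad/s): [2.57, 2.57, 3.14, 3.14, 3.14, 3.14].

### API

Orientations are given as a 3x3 rotation matrix whose columns are the frame's x, y, z axes.
In Python, from workcell import manip, cams, models gives the robot as it stands.
- The arm moves only by the shell command python3 -m jog 'ROWS' [FORCE]. ROWS is JSON, a list of rows, each an object of numbers: "claw": the opening, from 0 (shut) to 1 (fully open); "tx", "ty", "tz": the shift along the tool's x, y, z in mm; "twist": the turn about the tool's z in rad. In form: [{"claw": .., "tx": .., "ty": .., "tz": .., "twist": ..}, ...]. A call has 1 to 20 rows; each row shifts and turns the commanded pose from where the row before left it, along the tool's axes as they then stand; what a row does not reach is not made up. A row lasts 1/12 s, in which the tool goes at most 41.7 mm and 7.16 degrees, less where a joint would pass 70% of its speed; a pose out of reach is approached as far as the arm can. A call with a gripper value outside its range is refused whole. The fingers move at their own pace and stop on an object; FORCE is the grip in N (left out, the last holds). Time passes only in rows, so rows that do not move let the fingers close. It gives the time, the measured TCP pose, the force, the opening and the grip force at its end, in the units of the state.
- manip.get_state(): the state, without advancing time (a new reading comes with each control period).
- cams.camera(name): name is "scene" or "top" or "wrist"; returns the picture (480x640x3 uint8, blue, green, red); there is no depth.
- cams.get_calibration(name): a dict with "fx", "fy", "cx", "cy" (pixels), "R" (3x3) and "t" (3): a world point X has camera coordinates R X + t; the wrist camera has in their place "hand_eye" (4x4, takes a point from camera to tool coordinates, whose origin is the TCP and whose axes are the flange's). Camera axes: x right, y down, z forward; pixel columns grow to the right and rows downward; lengths in m; the calibration is good to about 2 mm. A picture is of the moment at which its call begins: read the wrist's pose just before it. get_calibration takes no time and is no camera call.
- manip.job_done(): hands the job in; it is judged then, once.
Trained networks look in the newest picture that a camera, given by its name, has taken for a name from the list of things; names that differ only in an ending like _2 or _b are one class to them, and where a whole thing is asked for, a point or a joint stands for the part that bears it (a point fixed in the world has none). Each returns a list of dicts, best first, with "confidence" (0 to 1); they miss things now and then, are a little off and sometimes report something else, mostly with a low value. They report only what shows in the picture. A call takes as long as a camera call.
- models.look_for(camera, label): "point" ([column, row] in pixels, amid what is visible of it).
- models.pinpoint(camera, label): "point" ([column, row] in pixels: a listed point, or the origin of a listed thing).
The state is a dict: "clock": time; "joint_positions": joint angles; "qd": joint speeds; "tau": joint torques, N m; "tool_pos": TCP position; "ee_rot": TCP orientation; "contact_force": force on the tool from outside, world axes, zero at the start; "moment": the same for the moment, N m; "finger_gap": opening from 0.0 (shut) to 1.0 (fully open); "finger_force": force on a finger pad.
Only numpy, scipy, OpenCV 4.12 (cv2) and the standard library are available. Lean on these libraries where they do the work, as an engineer would, in place of code of your own. Each camera call takes 0.05 s, during which the arm holds its last target. There are 200 camera calls.

### The job

Draw the orange-topped stick thermometer up out of its wooden holder, point its nose straight down at the middle of the one dark-brown roll from about 8 cm above and keep it still there for two seconds. Then, still in the air, tip it about half-way towards lying flat, display side up so that the reading can be seen, and finish while still holding it like that, motionless, all of it at least 15 cm above the worktop. Do not touch the rolls or the tray with it, and leave everything else where it is.

Things in the scene. Friction and masses are not known exactly. Their poses are not given: they have to be found in the camera images.
- thermo_grip (a point): Middle of the orange head of the stick thermometer (170 mm long, about 120 g), the part to grip: 24 mm thick along x, 34 mm wide along y, 57 mm long. The point is on the long axis, 30 mm below the top, 140 mm above the nose end. z runs from nose to top (up at the start); x points out of the display face, which at the start looks away from the robot, give or take 0.5 rad
- thermo_nose (a point): The end of the thermometer's black nose, on its long axis, 140 mm below thermo_grip; same axes. It measures along -z, out of the nose. At the start it stands on the floor of the well
- thermo: The whole thermometer, upright and nose down in one well of the holder; origin and axes as thermo_nose. From the nose end: black nose 22 x 30 mm up to 55 mm, white part with greenish display on its +x face, 24 x 34 mm, up to 113 mm, then the orange head
- holder: Fixed wooden block, 80 x 210 mm, 60 mm high, with two wells 27 mm (x) by 35 mm (y), 50 mm deep, in its top, 60 mm either side of its centre along its y: thermometer in one, pastry brush in the other, either way round. The thermometer must rise 50 mm to clear it. Origin: centre of its underside, on the worktop; z up, y along the block
- target_top (a point): Top middle of the dark-brown roll (the other five are pale), a loose pastry 86 mm long along its x, 40 mm thick and high, lying in one of six places on the tray. z up
- target: The dark-brown roll itself; origin at the middle of its underside, 40 mm below target_top
- tray: Fixed dark baking tray, 250 x 330 mm, rim 16 mm high, on a black glass hob 4 mm thick. Origin: centre of its underside; z up, y along its length
- brush: Pastry brush in the other well: taupe handle down, teal bristles up, 150 mm long, 40 mm wide, its top 160 mm above the worktop; bystander. Origin at its lower end
- oil: Bottle of oil, 64 mm across, 230 mm high; bystander. Origin under its centre
- bowl: Yellow bowl, 130 mm across, 60 mm high; bystander. Origin under its centre
- flour: White and blue bag-shaped pack of flour, 70 x 100 mm, 160 mm high; bystander. Origin under its centre
- pack: Flat food pack, 130 x 180 mm, 31 mm high; bystander. Origin under its centre
- roll1: Pale roll on the tray, 86 mm long along its x, 40 mm thick and high; bystander. Origin at the middle of its underside
- roll2: Pale roll on the tray, 86 mm long along its x, 40 mm thick and high; bystander. Origin at the middle of its underside
- roll3: Pale roll on the tray, 86 mm long along its x, 40 mm thick and high; bystander. Origin at the middle of its underside
- roll4: Pale roll on the tray, 86 mm long along its x, 40 mm thick and high; bystander. Origin at the middle of its underside
- roll5: Pale roll on the tray, 86 mm long along its x, 40 mm thick and high; bystander. Origin at the middle of its underside

How it is judged:
By the outcome, as a careful person would: the job done as asked, in the order asked, and still so for the second after the job is handed in, while the arm keeps its last pose, push and grip.
It also fails if it takes over 58 s, if anything falls off the work surface, if the arm or the gripper's body presses on something with over 40 N, if the wrist force passes 120 N, or if a joint passes its speed limit or range.

## Working session

There is one attempt and no reset: what is moved stays moved. The work goes in short steps, Python scripts to look and compute and a shell command to move; the robot and the scene stay as the last step left them, time stands still between calls to the robot, and variables do not carry over. Pictures are saved under pics/ and viewed, at most 10 in all, crops included, and the job is handed in when it is done.

```bash
mkdir -p pics; ls; python3 - <<'E'
from workcell import manip,cams,models
import cv2,numpy as np
s=manip.get_state();print(s['clock'],s['tool_pos'],np.round(s['ee_rot'],3).tolist(),s['finger_gap'])
for c in ('scene','top','wrist'):
    cv2.imwrite(f'pics/{c}0.png',cams.camera(c))
    k=cams.get_calibration(c);print(c,{a:np.round(b,3).tolist() for a,b in k.items()})
    for l in ('thermo_grip','thermo_nose','holder','target_top','tray','brush','oil','flour','bowl','pack'):
        print(c,l,[(np.round(d['point']).tolist(),round(d['confidence'],2)) for d in models.pinpoint(c,l)][:2])
E
```

```text
pics
0.0 [0.13846036 0.60869879 0.23814236] [[-0.975, 0.222, -0.001], [0.222, 0.975, -0.002], [0.0, -0.002, -1.0]] 1.001657972506784
scene {'fx': 445.368, 'fy': 445.368, 'cx': 319.918, 'cy': 235.163, 'R': [[0.038, 0.999, -0.011], [0.68, -0.034, -0.732], [-0.732, 0.021, -0.681]], 't': [-0.044, -0.334, 1.673]}
scene thermo_grip [([371.0, 215.0], 0.86)]
scene thermo_nose []
scene holder [([394.0, 259.0], 0.82)]
scene target_top [([241.0, 255.0], 0.49)]
scene tray [([245.0, 249.0], 0.62)]
scene brush [([410.0, 250.0], 0.81), ([373.0, 252.0], 0.27)]
scene oil [([125.0, 254.0], 0.97), ([371.0, 252.0], 0.27)]
scene flour [([248.0, 316.0], 0.56)]
scene bowl [([364.0, 319.0], 0.81)]
scene pack [([494.0, 237.0], 0.67)]
top {'fx': 611.145, 'fy': 611.145, 'cx': 312.99, 'cy': 239.029, 'R': [[0.015, -1.0, 0.011], [-0.985, -0.017, -0.174], [0.174, -0.008, -0.985]], 't': [-0.007, 0.642, 1.522]}
top thermo_grip [([246.0, 256.0], 0.85)]
top thermo_nose []
top holder []
top target_top [([384.0, 255.0], 0.86), ([426.0, 296.0], 0.52)]
top tray [([387.0, 276.0], 0.91)]
top brush [([208.0, 261.0], 0.7)]
top oil [([509.0, 277.0], 0.83), ([346.0, 263.0], 0.32)]
top flour [([385.0, 301.0], 0.26)]
top bowl [([272.0, 186.0], 0.64)]
top pack [([388.0, 257.0], 0.54)]
wrist {'fx': 399.386, 'fy': 399.386, 'cx': 312.033, 'cy': 237.394, 'hand_eye': [[-0.0, -0.964, -0.266, 0.067], [1.0, -0.0, 0.001, 0.0], [-0.001, -0.266, 0.964, -0.134], [0.0, 0.0, 0.0, 1.0]]}
wrist thermo_grip []
wrist thermo_nose []
wrist holder []
wrist target_top []
wrist tray []
wrist brush []
wrist oil []
wrist flour []
wrist bowl []
wrist pack []
```

View pics/scene0.png

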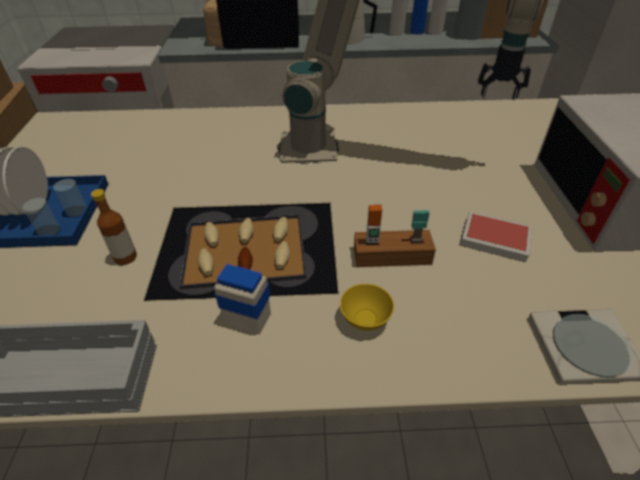

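View pics/top0.png

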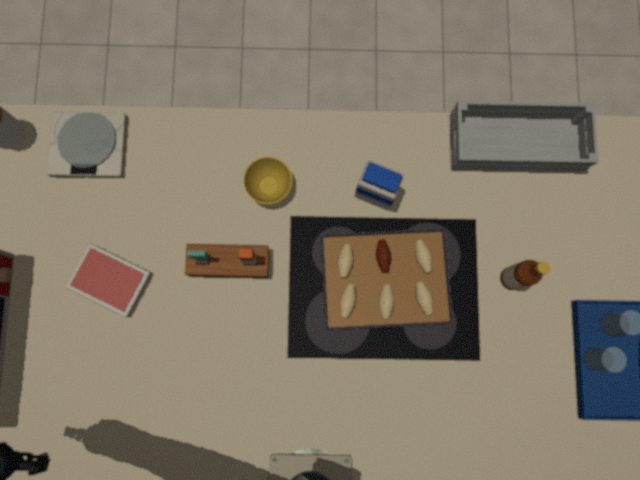

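The scene picture shows the thermometer's head at (374,215), the brush at (420,220) and the dark roll at (245,258). In the top picture the head is at (246,254), the brush at (198,255) and the dark roll at (384,256). The moves only turn about the tool's z axis, so a tilt has to come from the edge of the arm's reach. I'll test that in free air while I measure.

```bash
cat > h.py <<'E'
from workcell import manip,cams,models
import cv2,numpy as np
def ray(c,p):
    k=cams.get_calibration(c);R=np.array(k['R']);t=np.array(k['t'])
    d=R.T@np.array([(p[0]-k['cx'])/k['fx'],(p[1]-k['cy'])/k['fy'],1]);return -R.T@t,d/np.linalg.norm(d)
def atz(c,p,z):
    o,d=ray(c,p);return o+d*(z-o[2])/d[2]
def tri(ps):
    A=np.zeros((3,3));b=np.zeros(3)
    for c,p in ps:
        o,d=ray(c,p);M=np.eye(3)-np.outer(d,d);A+=M;b+=M@o
    return np.linalg.solve(A,b)
def st():
    s=manip.get_state();print(round(s['clock'],2),np.round(s['tool_pos'],4),np.round(s['ee_rot'],3).tolist(),np.round(s['joint_positions'],3),'F',np.round(s['contact_force'],1),round(s['finger_gap'],3),s['finger_force']);return s
E
python3 - <<'E'
from h import *
g={}
for c in('scene','top'):
    cams.camera(c)
    for l in('thermo_grip','target_top','brush'):
        r=models.pinpoint(c,l);g[c,l]=r[0]['point'] if r else None
        print(c,l,[(np.round(d['point'],1).tolist(),round(d['confidence'],2)) for d in r[:2]])
    if c=='scene':print('look',[(np.round(d['point'],1).tolist(),round(d['confidence'],2)) for d in models.look_for(c,'target')[:2]])
for l,z in(('thermo_grip',.15),('target_top',.047)):
    print(l,tri([(c,g[c,l]) for c in('scene','top')]),[atz(c,g[c,l],z).round(4) for c in('scene','top')])
# holder top face direction & dark roll outline in top view
im=cv2.imread('pics/top0.png');hsv=cv2.cvtColor(im,cv2.COLOR_BGR2HSV)
def seg(lo,hi,x0,x1,y0,y1):
    m=np.zeros(im.shape[:2],np.uint8);m[y0:y1,x0:x1]=cv2.inRange(hsv[y0:y1,x0:x1],lo,hi);return m
print('hsv',hsv[262,225],hsv[254,246],hsv[256,384],hsv[280,370],hsv[300,230])
m=seg((0,90,20),(25,255,150),180,275,235,285);c=max(cv2.findContours(m,0,2)[0],key=cv2.contourArea)
b=cv2.boxPoints(cv2.minAreaRect(c));print('holder',[atz('top',p,.06).round(3).tolist() for p in b])
E
python3 -m jog '[{"tz":-40},{"tz":-40},{"tz":-40},{"tz":-40},{"tz":-40},{"tz":-40},{"tz":-40},{"tz":-40},{"tz":-40},{"tz":-40},{"tz":-40},{"tz":-40},{"tz":-40},{"tz":-40},{"tz":-40},{"tz":-40}]'
python3 -c "from h import *;st()"
```

```text
scene thermo_grip [([372.1, 212.8], 0.59), ([360.9, 318.4], 0.49)]
scene target_top [([242.0, 255.1], 0.57), ([361.8, 317.8], 0.3)]
scene brush [([413.1, 249.7], 0.67), ([280.5, 235.3], 0.4)]
look [([370.7, 224.1], 0.73), ([244.1, 263.0], 0.61)]
top thermo_grip [([242.9, 253.4], 0.71)]
top target_top [([387.7, 254.7], 0.59)]
top brush [([210.3, 260.7], 0.66)]
thermo_grip [0.58541038 0.16415447 0.15922704] [array([0.575 , 0.1585, 0.15  ]), array([0.5875, 0.1727, 0.15  ])]
target_top [ 0.60642996 -0.19003122  0.04310467] [array([ 0.6104, -0.1877,  0.047 ]), array([ 0.606, -0.191,  0.047])]
hsv [ 12 146 119] [ 12 184 155] [  8 171  91] [ 16 134 131] [ 21  58 154]
holder [[0.541, 0.328, 0.06], [0.625, 0.331, 0.06], [0.624, 0.116, 0.06], [0.541, 0.115, 0.06]]
2.1 [0.1387 0.6094 0.2393] [[-0.975, 0.222, -0.0], [0.222, 0.975, 0.0], [0.0, 0.0, -1.0]] [ 1.244  0.276 -0.026  1.268  0.     1.467] F [ 0.6 -0.3 -1.1] 1.001 0.0invalid input at $[0]: expected keys claw, tx, ty, tz, twist
```

```bash
python3 -m jog '[{"claw":1,"tx":0,"ty":0,"tz":-40,"twist":0},{"claw":1,"tx":0,"ty":0,"tz":-40,"twist":0},{"claw":1,"tx":0,"ty":0,"tz":-40,"twist":0},{"claw":1,"tx":0,"ty":0,"tz":-40,"twist":0},{"claw":1,"tx":0,"ty":0,"tz":-40,"twist":0},{"claw":1,"tx":0,"ty":0,"tz":-40,"twist":0},{"claw":1,"tx":0,"ty":0,"tz":-40,"twist":0},{"claw":1,"tx":0,"ty":0,"tz":-40,"twist":0},{"claw":1,"tx":0,"ty":0,"tz":-40,"twist":0},{"claw":1,"tx":0,"ty":0,"tz":-40,"twist":0},{"claw":1,"tx":0,"ty":0,"tz":-40,"twist":0},{"claw":1,"tx":0,"ty":0,"tz":-40,"twist":0},{"claw":1,"tx":0,"ty":0,"tz":-40,"twist":0},{"claw":1,"tx":0,"ty":0,"tz":-40,"twist":0},{"claw":1,"tx":0,"ty":0,"tz":-40,"twist":0},{"claw":1,"tx":0,"ty":0,"tz":-40,"twist":0},{"claw":1,"tx":0,"ty":0,"tz":-40,"twist":0},{"claw":1,"tx":0,"ty":0,"tz":-40,"twist":0}]'
python3 -c "from h import *;st()"
```

```text
clock: 3.6
tool_pos: [0.1145, 0.5163, 0.759]
ee_rot: [[-0.974, 0.213, 0.072], [0.224, 0.949, 0.223], [-0.021, 0.234, -0.972]]
contact_force: [0.4, -0.8, -0.3]
finger_gap: 1.0
finger_force: 0.0
3.6 [0.1145 0.5163 0.759 ] [[-0.974, 0.213, 0.072], [0.224, 0.949, 0.223], [-0.021, 0.234, -0.972]] [1.226 0.2   1.016 2.15  0.008 1.451] F [ 0.4 -0.8 -0.3] 1.0 0.0
```

```bash
python3 -m jog '[{"claw":1,"tx":0,"ty":15,"tz":-35,"twist":0},{"claw":1,"tx":0,"ty":15,"tz":-35,"twist":0},{"claw":1,"tx":0,"ty":15,"tz":-35,"twist":0},{"claw":1,"tx":0,"ty":20,"tz":-30,"twist":0},{"claw":1,"tx":0,"ty":20,"tz":-30,"twist":0},{"claw":1,"tx":0,"ty":20,"tz":-30,"twist":0},{"claw":1,"tx":0,"ty":25,"tz":-25,"twist":0},{"claw":1,"tx":0,"ty":25,"tz":-25,"twist":0}]'
python3 -c "from h import *;st()"
```

```text
clock: 4.27
tool_pos: [0.1107, 0.5263, 0.8374]
ee_rot: [[-0.973, 0.193, 0.126], [0.228, 0.887, 0.402], [-0.034, 0.42, -0.907]]
contact_force: [-0.7, -0.1, -0.1]
finger_gap: 0.999
finger_force: 0.0
4.27 [0.1107 0.5263 0.8374] [[-0.973, 0.193, 0.126], [0.228, 0.887, 0.402], [-0.034, 0.42, -0.907]] [1.237 0.229 1.242 2.149 0.013 1.462] F [-0.7 -0.1 -0.1] 0.999 0.0
```

```bash
python3 -m jog '[{"claw":1,"tx":0,"ty":-15,"tz":-35,"twist":0},{"claw":1,"tx":0,"ty":-15,"tz":-35,"twist":0},{"claw":1,"tx":0,"ty":-10,"tz":-38,"twist":0},{"claw":1,"tx":0,"ty":-10,"tz":-38,"twist":0},{"claw":1,"tx":0,"ty":0,"tz":-40,"twist":0},{"claw":1,"tx":0,"ty":0,"tz":-40,"twist":0},{"claw":1,"tx":0,"ty":0,"tz":-40,"twist":0},{"claw":1,"tx":0,"ty":0,"tz":-40,"twist":0}]'
python3 -c "from h import *;st()"
```

```text
clock: 4.93
tool_pos: [0.0568, 0.3756, 0.9458]
ee_rot: [[-0.968, 0.155, 0.198], [0.244, 0.77, 0.59], [-0.061, 0.62, -0.783]]
contact_force: [-0.3, 0.3, -0.5]
finger_gap: 0.997
finger_force: 0.0
4.93 [0.0568 0.3756 0.9458] [[-0.968, 0.155, 0.198], [0.244, 0.77, 0.59], [-0.061, 0.62, -0.783]] [ 1.253 -0.01   1.241  2.15  -0.004  1.477] F [-0.3  0.3 -0.5] 0.997 0.0
```

```bash
python3 -m jog '[{"claw":1,"tx":2,"ty":-17,"tz":34,"twist":0},{"claw":1,"tx":2,"ty":-17,"tz":34,"twist":0},{"claw":1,"tx":2,"ty":-17,"tz":34,"twist":0},{"claw":1,"tx":2,"ty":-17,"tz":34,"twist":0},{"claw":1,"tx":2,"ty":-17,"tz":34,"twist":0},{"claw":1,"tx":2,"ty":-17,"tz":34,"twist":0},{"claw":1,"tx":2,"ty":-17,"tz":34,"twist":0},{"claw":1,"tx":2,"ty":-17,"tz":34,"twist":0}]' >/dev/null
python3 -c "from h import *;st()"
python3 -m jog '[{"claw":1,"tx":2,"ty":-17,"tz":34,"twist":0},{"claw":1,"tx":2,"ty":-17,"tz":34,"twist":0},{"claw":1,"tx":2,"ty":-17,"tz":34,"twist":0},{"claw":1,"tx":2,"ty":-17,"tz":34,"twist":0},{"claw":1,"tx":2,"ty":-17,"tz":34,"twist":0},{"claw":1,"tx":2,"ty":-17,"tz":34,"twist":0},{"claw":1,"tx":2,"ty":-17,"tz":34,"twist":0},{"claw":1,"tx":2,"ty":-17,"tz":34,"twist":0}]' >/dev/null
python3 -c "from h import *;st()"
cat > fit.py <<'E'
import numpy as np
D=[((.276,-.026,1.268),.6245,.239),((.2,1.016,2.15),.5288,.759),((.229,1.242,2.149),.5378,.8374),((-.01,1.241,2.15),.380,.9458)]
E
```

```text
5.6 [0.0732 0.4321 0.6719] [[-0.968, 0.155, 0.198], [0.244, 0.771, 0.589], [-0.061, 0.618, -0.784]] [ 1.261 -0.431  0.066  1.398 -0.009  1.483] F [0.4 0.4 0.3] 1.002 0.0
6.27 [0.0905 0.4915 0.3739] [[-0.968, 0.155, 0.198], [0.244, 0.771, 0.589], [-0.061, 0.618, -0.784]] [ 1.266 -0.435 -0.568  0.767 -0.012  1.488] F [-0.   1.4  0.4] 0.998 0.0
```

```bash
cat >> fit.py <<'E'
D+=[((-.431,.066,1.398),.4383,.6719),((-.435,-.568,.767),.4998,.3739)]
def rows(q):
    A=[[],[]]
    for a in (q[0],q[0]-q[1],q[0]-q[1]+q[2]):
        c,s=np.cos(a),np.sin(a); A[0]+=[c,s];A[1]+=[-s,c]   # pitch-forward rotation of (r,z) vector
    return [[0]+A[0],[1]+A[1]]
A=np.vstack([rows(q) for q,_,_ in D]);b=np.array([v for _,r,z in D for v in(r,z)])
U,res,rk,sv=np.linalg.lstsq(A,b,rcond=None)
def fk(q):return np.array(rows(q))@U
if __name__=='__main__':
    print(U.round(4),rk,sv.round(3),np.abs(A@U-b).max())
    for ph in(.67,.4,.2,0):
        for q2 in(-.8,-.6,-.4,-.2,0):
            q=(q2,-1.08,np.pi/2-ph-q2-1.08);print(ph,q2,round(q[2],2),fk(q).round(3))
E
python3 fit.py
```

```text
[ 0.2317  0.0044  0.5489  0.4914  0.013   0.3869 -0.003 ] 7 [4.707 4.057 1.252 1.233 0.505 0.144 0.139] 0.0010273621099464725
0.67 -0.8 0.62 [0.323 0.189]
0.67 -0.6 0.42 [0.373 0.167]
0.67 -0.4 0.22 [0.418 0.135]
0.67 -0.2 0.02 [0.456 0.095]
0.67 0 -0.18 [0.485 0.048]
0.4 -0.8 0.89 [0.233 0.136]
0.4 -0.6 0.69 [0.283 0.114]
0.4 -0.4 0.49 [0.328 0.083]
0.4 -0.2 0.29 [0.366 0.043]
0.4 0 0.09 [ 0.395 -0.004]
0.2 -0.8 1.09 [0.159 0.114]
0.2 -0.6 0.89 [0.209 0.092]
0.2 -0.4 0.69 [0.254 0.06 ]
0.2 -0.2 0.49 [0.292 0.02 ]
0.2 0 0.29 [ 0.321 -0.026]
0 -0.8 1.29 [0.082 0.107]
0 -0.6 1.09 [0.133 0.085]
0 -0.4 0.89 [0.178 0.053]
0 -0.2 0.69 [0.215 0.013]
0 0 0.49 [ 0.244 -0.034]
```

```bash
cat >> h.py <<'E'
def deltas(pts):
    s=manip.get_state();R=np.array(s['ee_rot']);p=np.array(s['tool_pos'])
    for w in pts:
        d=np.array(w)-p;n=int(np.ceil(np.linalg.norm(d)/.038));print(w,(R.T@d*1000).round(1),'rows',n,(R.T@d*1000/n).round(1));p=np.array(w)
E
python3 -c "
from h import *
deltas([[.42,.30,.42],[.46,-.15,.40],[.2,-.42,.36],[-.08,-.42,.34]])"
```

```text
[0.42, 0.3, 0.42] [-368.5  -67.9  -83.7] rows 11 [-33.5  -6.2  -7.6]
[0.46, -0.15, 0.4] [-147.2 -353.  -241.3] rows 12 [-12.3 -29.4 -20.1]
[0.2, -0.42, 0.36] [ 188.3 -273.2 -179. ] rows 10 [ 18.8 -27.3 -17.9]
[-0.08, -0.42, 0.34] [272.2 -55.8 -39.7] rows 8 [34. -7. -5.]
```

```bash
python3 -m jog '[{"claw":1,"tx":-33.5,"ty":-6,"tz":-7.5,"twist":0},{"claw":1,"tx":-33.5,"ty":-6,"tz":-7.5,"twist":0},{"claw":1,"tx":-33.5,"ty":-6,"tz":-7.5,"twist":0},{"claw":1,"tx":-33.5,"ty":-6,"tz":-7.5,"twist":0},{"claw":1,"tx":-33.5,"ty":-6,"tz":-7.5,"twist":0},{"claw":1,"tx":-33.5,"ty":-6,"tz":-7.5,"twist":0},{"claw":1,"tx":-33.5,"ty":-6,"tz":-7.5,"twist":0},{"claw":1,"tx":-33.5,"ty":-6,"tz":-7.5,"twist":0},{"claw":1,"tx":-33.5,"ty":-6,"tz":-7.5,"twist":0},{"claw":1,"tx":-33.5,"ty":-6,"tz":-7.5,"twist":0},{"claw":1,"tx":-33.5,"ty":-6,"tz":-7.5,"twist":0}]' >/dev/null
python3 -c "from h import *;st()"
python3 -m jog '[{"claw":1,"tx":-12,"ty":-29,"tz":-20,"twist":0},{"claw":1,"tx":-12,"ty":-29,"tz":-20,"twist":0},{"claw":1,"tx":-12,"ty":-29,"tz":-20,"twist":0},{"claw":1,"tx":-12,"ty":-29,"tz":-20,"twist":0},{"claw":1,"tx":-12,"ty":-29,"tz":-20,"twist":0},{"claw":1,"tx":-12,"ty":-29,"tz":-20,"twist":0},{"claw":1,"tx":-12,"ty":-29,"tz":-20,"twist":0},{"claw":1,"tx":-12,"ty":-29,"tz":-20,"twist":0},{"claw":1,"tx":-12,"ty":-29,"tz":-20,"twist":0},{"claw":1,"tx":-12,"ty":-29,"tz":-20,"twist":0},{"claw":1,"tx":-12,"ty":-29,"tz":-20,"twist":0},{"claw":1,"tx":-12,"ty":-29,"tz":-20,"twist":0}]' >/dev/null
python3 -c "
from h import *
st();deltas([[.2,-.42,.36],[-.08,-.42,.34]])"
```

```text
7.18 [0.4207 0.3022 0.4226] [[-0.968, 0.156, 0.198], [0.245, 0.77, 0.589], [-0.061, 0.618, -0.784]] [ 0.189 -0.265 -0.333  1.131  0.571  0.526] F [0.6 0.1 0.2] 0.996 0.0
8.18 [ 0.4575 -0.1412  0.4046] [[-0.968, 0.156, 0.198], [0.244, 0.77, 0.589], [-0.061, 0.618, -0.784]] [-0.782  0.088 -0.049  1.771  0.591 -0.659] F [ 0.5 -0.1  0.2] 0.994 0.0
[0.2, -0.42, 0.36] [ 183.8 -282.5 -180.1] rows 11 [ 16.7 -25.7 -16.4]
[-0.08, -0.42, 0.34] [272.2 -56.  -39.8] rows 8 [34. -7. -5.]
```

```bash
python3 -m jog '[{"claw":1,"tx":17,"ty":-26,"tz":-16,"twist":0},{"claw":1,"tx":17,"ty":-26,"tz":-16,"twist":0},{"claw":1,"tx":17,"ty":-26,"tz":-16,"twist":0},{"claw":1,"tx":17,"ty":-26,"tz":-16,"twist":0},{"claw":1,"tx":17,"ty":-26,"tz":-16,"twist":0},{"claw":1,"tx":17,"ty":-26,"tz":-16,"twist":0},{"claw":1,"tx":17,"ty":-26,"tz":-16,"twist":0},{"claw":1,"tx":17,"ty":-26,"tz":-16,"twist":0},{"claw":1,"tx":17,"ty":-26,"tz":-16,"twist":0},{"claw":1,"tx":17,"ty":-26,"tz":-16,"twist":0},{"claw":1,"tx":17,"ty":-26,"tz":-16,"twist":0}]' >/dev/null
python3 -c "from h import *;st()"
python3 -m jog '[{"claw":1,"tx":34,"ty":-7,"tz":-5,"twist":0},{"claw":1,"tx":34,"ty":-7,"tz":-5,"twist":0},{"claw":1,"tx":34,"ty":-7,"tz":-5,"twist":0},{"claw":1,"tx":34,"ty":-7,"tz":-5,"twist":0},{"claw":1,"tx":34,"ty":-7,"tz":-5,"twist":0},{"claw":1,"tx":34,"ty":-7,"tz":-5,"twist":0},{"claw":1,"tx":34,"ty":-7,"tz":-5,"twist":0},{"claw":1,"tx":34,"ty":-7,"tz":-5,"twist":0}]' >/dev/null
python3 -c "
from h import *
st();deltas([[-.1,-.42,.65]])"
```

```text
9.1 [ 0.1972 -0.4183  0.3547] [[-0.968, 0.155, 0.198], [0.244, 0.771, 0.589], [-0.061, 0.618, -0.784]] [-1.442  0.326  0.114  1.977  0.276 -1.304] F [-0.1 -0.1 -0.2] 1.002 0.0
9.77 [-0.0822 -0.4174  0.3351] [[-0.968, 0.155, 0.198], [0.244, 0.771, 0.588], [-0.061, 0.618, -0.784]] [-1.911  0.339  0.084  1.986 -0.01  -1.682] F [-0.6 -1.  -0.6] 0.999 0.0
[-0.1, -0.42, 0.65] [  -2.7  189.8 -251.9] rows 9 [ -0.3  21.1 -28. ]
```

```bash
python3 -m jog '[{"claw":1,"tx":0,"ty":23,"tz":-30,"twist":0},{"claw":1,"tx":0,"ty":23,"tz":-30,"twist":0},{"claw":1,"tx":0,"ty":22,"tz":-31,"twist":0},{"claw":1,"tx":0,"ty":20,"tz":-32,"twist":0},{"claw":1,"tx":0,"ty":16,"tz":-35,"twist":0},{"claw":1,"tx":0,"ty":14,"tz":-36,"twist":0},{"claw":1,"tx":0,"ty":12,"tz":-36,"twist":0},{"claw":1,"tx":0,"ty":10,"tz":-37,"twist":0}]' >/dev/null
python3 -c "
from h import *
st()"
```

```text
10.43 [-0.0996 -0.4152  0.476 ] [[-0.971, 0.183, 0.153], [0.234, 0.855, 0.463], [-0.046, 0.485, -0.873]] [-1.941  0.226  0.296  2.149 -0.025 -1.71 ] F [0.1 1.  0.3] 1.001 0.0
```

```bash
python3 -m jog '[{"claw":1,"tx":0,"ty":20,"tz":-34,"twist":0},{"claw":1,"tx":0,"ty":20,"tz":-34,"twist":0},{"claw":1,"tx":0,"ty":18,"tz":-35,"twist":0},{"claw":1,"tx":0,"ty":18,"tz":-35,"twist":0},{"claw":1,"tx":0,"ty":16,"tz":-35,"twist":0},{"claw":1,"tx":0,"ty":15,"tz":-36,"twist":0},{"claw":1,"tx":0,"ty":14,"tz":-36,"twist":0},{"claw":1,"tx":0,"ty":12,"tz":-36,"twist":0}]' >/dev/null
python3 -c "
from h import *
st()"
```

```text
11.1 [-0.107  -0.3765  0.5653] [[-0.975, 0.209, 0.073], [0.221, 0.938, 0.268], [-0.012, 0.277, -0.961]] [-1.983  0.055  0.355  2.149 -0.041 -1.756] F [-0.5  0.7  0.3] 0.999 0.0
```

```bash
python3 -m jog '[{"claw":1,"tx":-12,"ty":10,"tz":-37,"twist":0},{"claw":1,"tx":-12,"ty":10,"tz":-37,"twist":0},{"claw":1,"tx":-12,"ty":10,"tz":-37,"twist":0},{"claw":1,"tx":-12,"ty":8,"tz":-37,"twist":0},{"claw":1,"tx":-10,"ty":6,"tz":-37,"twist":0},{"claw":1,"tx":-8,"ty":4,"tz":-37,"twist":0}]' >/dev/null
python3 -c "
from h import *
st()"
```

```text
11.6 [-0.0448 -0.3891  0.6295] [[-0.976, 0.215, 0.019], [0.216, 0.97, 0.108], [0.005, 0.109, -0.994]] [-1.843 -0.003  0.467  2.15  -0.011 -1.624] F [0.1 0.  0.8] 1.002 0.0
```

```bash
python3 -m jog '[{"claw":1,"tx":-8,"ty":4,"tz":-38,"twist":0},{"claw":1,"tx":-6,"ty":3,"tz":-38,"twist":0},{"claw":1,"tx":-4,"ty":2,"tz":-38,"twist":0}]' >/dev/null
python3 -c "
from h import *
st()"
```

```text
11.85 [-0.0284 -0.3956  0.6636] [[-0.976, 0.217, -0.002], [0.217, 0.976, 0.023], [0.007, 0.022, -1.0]] [-1.8   -0.015  0.541  2.149 -0.007 -1.582] F [ 0.7 -0.1  0.6] 0.999 0.0
```

```bash
python3 -m jog '[{"claw":1,"tx":-2,"ty":1,"tz":-32,"twist":0},{"claw":1,"tx":0,"ty":-5,"tz":38,"twist":0},{"claw":1,"tx":0,"ty":-5,"tz":38,"twist":0},{"claw":1,"tx":0,"ty":-5,"tz":38,"twist":0},{"claw":1,"tx":0,"ty":-5,"tz":38,"twist":0},{"claw":1,"tx":0,"ty":-5,"tz":38,"twist":0},{"claw":1,"tx":0,"ty":-5,"tz":38,"twist":0}]' >/dev/null
python3 -c "
from h import *
st();deltas([[.40,-.28,.42],[.56,.163,.36]])"
```

```text
12.43 [-0.0355 -0.4252  0.4429] [[-0.976, 0.218, -0.008], [0.218, 0.976, 0.001], [0.008, -0.001, -1.0]] [-1.801 -0.12  -0.038  1.651 -0.008 -1.581] F [ 0.2 -1.  -0. ] 1.002 0.0
[0.4, -0.28, 0.42] [-393.6  236.6   19.6] rows 13 [-30.3  18.2   1.5]
[0.56, 0.163, 0.36] [-60.2 467.3  59. ] rows 13 [-4.6 35.9  4.5]
```

```bash
python3 -m jog '[{"claw":1,"tx":-30,"ty":18,"tz":1.5,"twist":0},{"claw":1,"tx":-30,"ty":18,"tz":1.5,"twist":0},{"claw":1,"tx":-30,"ty":18,"tz":1.5,"twist":0},{"claw":1,"tx":-30,"ty":18,"tz":1.5,"twist":0},{"claw":1,"tx":-30,"ty":18,"tz":1.5,"twist":0},{"claw":1,"tx":-30,"ty":18,"tz":1.5,"twist":0},{"claw":1,"tx":-30,"ty":18,"tz":1.5,"twist":0},{"claw":1,"tx":-30,"ty":18,"tz":1.5,"twist":0},{"claw":1,"tx":-30,"ty":18,"tz":1.5,"twist":0},{"claw":1,"tx":-30,"ty":18,"tz":1.5,"twist":0},{"claw":1,"tx":-30,"ty":18,"tz":1.5,"twist":0},{"claw":1,"tx":-30,"ty":18,"tz":1.5,"twist":0},{"claw":1,"tx":-30,"ty":18,"tz":1.5,"twist":0}]' >/dev/null
python3 -m jog '[{"claw":1,"tx":-5,"ty":36,"tz":4.5,"twist":0},{"claw":1,"tx":-5,"ty":36,"tz":4.5,"twist":0},{"claw":1,"tx":-5,"ty":36,"tz":4.5,"twist":0},{"claw":1,"tx":-5,"ty":36,"tz":4.5,"twist":0},{"claw":1,"tx":-5,"ty":36,"tz":4.5,"twist":0},{"claw":1,"tx":-5,"ty":36,"tz":4.5,"twist":0},{"claw":1,"tx":-5,"ty":36,"tz":4.5,"twist":0},{"claw":1,"tx":-5,"ty":36,"tz":4.5,"twist":0},{"claw":1,"tx":-5,"ty":36,"tz":4.5,"twist":0},{"claw":1,"tx":-5,"ty":36,"tz":4.5,"twist":0},{"claw":1,"tx":-5,"ty":36,"tz":4.5,"twist":0},{"claw":1,"tx":-5,"ty":36,"tz":4.5,"twist":0},{"claw":1,"tx":-5,"ty":36,"tz":4.5,"twist":0}]' >/dev/null
python3 -m jog '[{"claw":1,"tx":0,"ty":0,"tz":0,"twist":0.123},{"claw":1,"tx":0,"ty":0,"tz":0,"twist":0.123},{"claw":1,"tx":0,"ty":0,"tz":0,"twist":0.123},{"claw":1,"tx":0,"ty":0,"tz":0,"twist":0.123},{"claw":1,"tx":0,"ty":0,"tz":0,"twist":0.123},{"claw":1,"tx":0,"ty":0,"tz":0,"twist":0.123},{"claw":1,"tx":0,"ty":0,"tz":0,"twist":0.123},{"claw":1,"tx":0,"ty":0,"tz":0,"twist":0.123},{"claw":1,"tx":0,"ty":0,"tz":0,"twist":0.123},{"claw":1,"tx":0,"ty":0,"tz":0,"twist":0.123},{"claw":1,"tx":0,"ty":0,"tz":0,"twist":0.122},{"claw":1,"tx":0,"ty":0,"tz":0,"twist":0}]' >/dev/null
python3 - <<'E'
from h import *
s=st();R=np.array(s['ee_rot']);p=np.array(s['tool_pos'])
im=cams.camera('wrist');cv2.imwrite('pics/wrist1.png',im)
k=cams.get_calibration('wrist');H=np.array(k['hand_eye'])
def watz(px,z):
    d=R@H[:3,:3]@np.array([(px[0]-k['cx'])/k['fx'],(px[1]-k['cy'])/k['fy'],1]);o=p+R@H[:3,3];return o+d*(z-o[2])/d[2]
for l,z in(('thermo_grip',.15),('brush',.01),('holder',0)):
    for r in models.pinpoint('wrist',l)[:1]:print(l,np.round(r['point'],1),round(r['confidence'],2),watz(r['point'],z).round(4))
hsv=cv2.cvtColor(im,cv2.COLOR_BGR2HSV);m=cv2.inRange(hsv,(3,200,120),(16,255,255))
c=max(cv2.findContours(m,0,2)[0],key=cv2.contourArea);b=cv2.boxPoints(cv2.minAreaRect(c));print('orange',b.round(0).tolist(),[watz(q,.18).round(3).tolist() for q in b])
E
```

```text
15.6 [0.561  0.1614 0.3631] [[0.003, 1.0, -0.007], [1.0, -0.003, 0.002], [0.002, -0.007, -1.0]] [0.168 0.17  0.097 1.504 0.003 1.742] F [0.3 0.2 0.1] 0.996 0.0
thermo_grip [338.3 208.4] 0.67 [0.5828 0.1605 0.15  ]
brush [336.3  77.3] 0.72 [0.5866 0.2848 0.01  ]
holder [334.4 132.9] 0.65 [0.5856 0.2234 0.    ]
orange [[329.0, 229.0], [330.0, 189.0], [358.0, 190.0], [357.0, 230.0]] [[0.574, 0.149, 0.18], [0.574, 0.182, 0.18], [0.597, 0.181, 0.18], [0.597, 0.149, 0.18]]
```

View pics/wrist1.png

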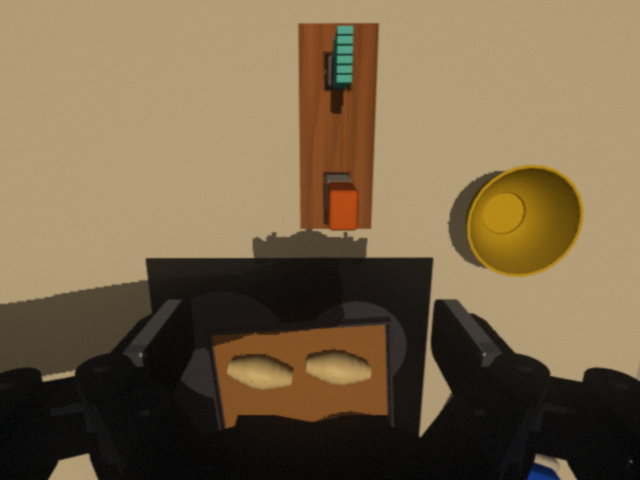

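The wrist picture shows the orange head's top at (343,209), square to the jaws and the right size (23 x 33 mm). That puts it at about (0.585, 0.165). The brush is well clear at (343,55).

```bash
python3 -m jog '[{"claw":1,"tx":3.5,"ty":24,"tz":20,"twist":0},{"claw":1,"tx":0,"ty":0,"tz":35,"twist":0},{"claw":1,"tx":0,"ty":0,"tz":35,"twist":0},{"claw":1,"tx":0,"ty":0,"tz":35,"twist":0},{"claw":1,"tx":0,"ty":0,"tz":35,"twist":0},{"claw":1,"tx":0,"ty":0,"tz":34,"twist":0},{"claw":1,"tx":0,"ty":0,"tz":20,"twist":0},{"claw":1,"tx":0,"ty":0,"tz":10,"twist":0},{"claw":1,"tx":0,"ty":0,"tz":0,"twist":0},{"claw":1,"tx":0,"ty":0,"tz":0,"twist":0}]' >/dev/null
python3 -c "from h import *;st()"
python3 -m jog '[{"claw":0,"tx":0,"ty":0,"tz":0,"twist":0},{"claw":0,"tx":0,"ty":0,"tz":0,"twist":0},{"claw":0,"tx":0,"ty":0,"tz":0,"twist":0},{"claw":0,"tx":0,"ty":0,"tz":0,"twist":0},{"claw":0,"tx":0,"ty":0,"tz":0,"twist":0},{"claw":0,"tx":0,"ty":0,"tz":0,"twist":0},{"claw":0,"tx":0,"ty":0,"tz":0,"twist":0},{"claw":0,"tx":0,"ty":0,"tz":0,"twist":0},{"claw":0,"tx":0,"ty":0,"tz":0,"twist":0},{"claw":0,"tx":0,"ty":0,"tz":0,"twist":0},{"claw":0,"tx":0,"ty":0,"tz":0,"twist":0},{"claw":0,"tx":0,"ty":0,"tz":0,"twist":0}]' 60 >/dev/null
python3 -c "from h import *;st()"
```

```text
16.63 [0.5835 0.1653 0.1393] [[-0.0, 1.0, -0.007], [1.0, 0.0, 0.002], [0.002, -0.007, -1.0]] [ 0.168  0.316 -0.193  1.069  0.003  1.739] F [ 0.3 -0.2  0.1] 1.001 0.0
17.63 [0.584  0.1654 0.1398] [[0.0, 1.0, -0.005], [1.0, -0.0, 0.002], [0.002, -0.005, -1.0]] [ 0.168  0.315 -0.192  1.068  0.003  1.739] F [0.7 0.1 4.7] 0.273 59.52935993671417
```

```bash
python3 -m jog '[{"claw":0,"tx":0,"ty":0,"tz":-8,"twist":0},{"claw":0,"tx":0,"ty":0,"tz":-16,"twist":0},{"claw":0,"tx":0,"ty":0,"tz":-24,"twist":0},{"claw":0,"tx":0,"ty":0,"tz":-24,"twist":0},{"claw":0,"tx":0,"ty":0,"tz":-24,"twist":0},{"claw":0,"tx":0,"ty":0,"tz":-20,"twist":0},{"claw":0,"tx":0,"ty":0,"tz":0,"twist":0}]' >/dev/null
python3 - <<'E'
from h import *
st();im=cams.camera('top');cv2.imwrite('pics/top2.png',im);t=models.pinpoint('top','target_top')
print([(np.round(d['point'],1).tolist(),round(d['confidence'],2),atz('top',d['point'],.047).round(3).tolist()) for d in t[:2]])
i=cv2.imread('pics/top0.png')
hsv=cv2.cvtColor(i,cv2.COLOR_BGR2HSV);m=np.zeros(i.shape[:2],np.uint8)
m[236:280,368:402]=cv2.inRange(hsv[236:280,368:402],(0,120,30),(12,255,115))
c=max(cv2.findContours(m,0,2)[0],key=cv2.contourArea);r=cv2.minAreaRect(c);print(r,atz('top',r[0],.03))
sc=cams.camera('scene');cv2.imwrite('pics/scene2.png',sc);t=models.pinpoint('scene','target_top')
print([(np.round(d['point'],1).tolist(),round(d['confidence'],2),atz('scene',d['point'],.047).round(3).tolist()) for d in t[:2]])
cv2.imwrite('pics/crop2.png',np.hstack([cv2.resize(sc[130:290,200:440],(400,267),interpolation=2),cv2.resize(im[160:320,200:440],(400,267),interpolation=2)]))
deltas([[.606,-.191,.256]])
E
```

```text
18.22 [0.5855 0.1654 0.2591] [[0.0, 1.0, -0.002], [1.0, -0.0, 0.003], [0.003, -0.002, -1.0]] [ 0.168  0.238 -0.034  1.3    0.003  1.739] F [0.6 0.6 0.5] 0.271 59.71395134925842
[([387.4, 255.9], 0.78, [0.603, -0.19, 0.047])]
((383.0, 255.0), (14.0, 32.0), 0.0) [ 0.60756342 -0.18088719  0.03      ]
[([242.1, 255.2], 0.58, [0.611, -0.187, 0.047])]
[0.606, -0.191, 0.256] [-355.8   23.8   -4.1] rows 10 [-35.6   2.4  -0.4]
```

View pics/crop2.png

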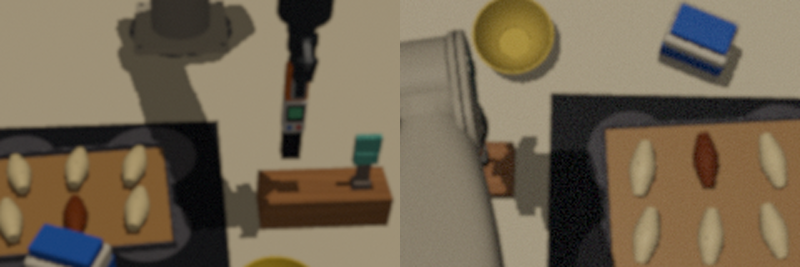

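The crops show the thermometer out of its well and hanging straight, display towards +x. The dark roll is at about (384,256) in the full top picture, which gives (0.607, -0.183).

```bash
python3 -m jog '[{"claw":0,"tx":-12,"ty":0.5,"tz":0,"twist":0},{"claw":0,"tx":-24,"ty":2,"tz":0,"twist":0},{"claw":0,"tx":-33,"ty":2,"tz":0,"twist":0},{"claw":0,"tx":-33,"ty":2,"tz":0,"twist":0},{"claw":0,"tx":-33,"ty":2,"tz":0,"twist":0},{"claw":0,"tx":-33,"ty":2,"tz":0,"twist":0},{"claw":0,"tx":-33,"ty":2,"tz":0,"twist":0},{"claw":0,"tx":-33,"ty":2,"tz":0,"twist":0},{"claw":0,"tx":-33,"ty":2,"tz":0,"twist":0},{"claw":0,"tx":-33,"ty":2,"tz":1,"twist":0},{"claw":0,"tx":-24,"ty":2,"tz":1,"twist":0},{"claw":0,"tx":-16,"ty":1,"tz":1,"twist":0},{"claw":0,"tx":-8,"ty":0,"tz":0,"twist":0},{"claw":0,"tx":0,"ty":0,"tz":0,"twist":0},{"claw":0,"tx":0,"ty":0,"tz":0,"twist":0},{"claw":0,"tx":0,"ty":0,"tz":0,"twist":0}]' >/dev/null
python3 - <<'E'
from h import *
s=st();p=np.array(s['tool_pos'])
im=cams.camera('scene');cv2.imwrite('pics/scene3.png',im)
top=cams.camera('top')
print(models.pinpoint('scene','thermo_nose')[:1],models.pinpoint('top','target_top')[:1])
k=cams.get_calibration('scene');q=lambda X:(lambda c:(int(round((k['fx']*c[0]/c[2]+k['cx']-200)*4)),int(round((k['fy']*c[1]/c[2]+k['cy']-150)*4))))(np.array(k['R'])@X+k['t'])
z=cv2.resize(im[150:290,200:300],None,fx=4,fy=4,interpolation=2)
for h,col in((.126,(0,255,0)),(.046,(255,255,0))):cv2.circle(z,q(np.array([p[0],p[1],h])),4,col,1)
cv2.imwrite('pics/crop3.png',z)
E
```

```text
19.75 [ 0.6049 -0.1816  0.2508] [[-0.001, 1.0, -0.008], [1.0, 0.001, 0.003], [0.003, -0.008, -1.0]] [-3.940e-01  2.890e-01  1.400e-02  1.305e+00 -1.000e-03  1.176e+00] F [-0.2 -0.8 -1. ] 0.276 59.713255763053894
[{'point': [241.8, 234.5], 'confidence': 0.8}] [{'point': [387.0, 253.9], 'confidence': 0.48}]
```

View pics/crop3.png

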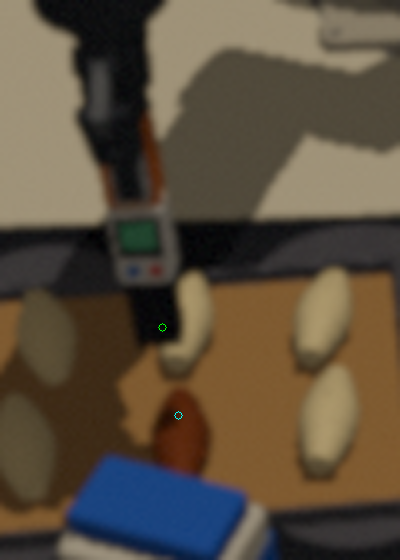

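The crop shows the nose end at about (159,338), close to the predicted position. The point below it lies on the dark roll at (178,415), and the roll's middle is near (181,422). I'll shift a few mm, raise 5 mm, then hold for more than 2 s.

```bash
python3 -m jog '[{"claw":0,"tx":2,"ty":4,"tz":-5,"twist":0},{"claw":0,"tx":0,"ty":0,"tz":0,"twist":0},{"claw":0,"tx":0,"ty":0,"tz":0,"twist":0},{"claw":0,"tx":0,"ty":0,"tz":0,"twist":0},{"claw":0,"tx":0,"ty":0,"tz":0,"twist":0},{"claw":0,"tx":0,"ty":0,"tz":0,"twist":0},{"claw":0,"tx":0,"ty":0,"tz":0,"twist":0},{"claw":0,"tx":0,"ty":0,"tz":0,"twist":0},{"claw":0,"tx":0,"ty":0,"tz":0,"twist":0},{"claw":0,"tx":0,"ty":0,"tz":0,"twist":0},{"claw":0,"tx":0,"ty":0,"tz":0,"twist":0},{"claw":0,"tx":0,"ty":0,"tz":0,"twist":0},{"claw":0,"tx":0,"ty":0,"tz":0,"twist":0},{"claw":0,"tx":0,"ty":0,"tz":0,"twist":0},{"claw":0,"tx":0,"ty":0,"tz":0,"twist":0},{"claw":0,"tx":0,"ty":0,"tz":0,"twist":0},{"claw":0,"tx":0,"ty":0,"tz":0,"twist":0},{"claw":0,"tx":0,"ty":0,"tz":0,"twist":0}]' >/dev/null
python3 -c "from h import *;st()"
python3 -m jog '[{"claw":0,"tx":0,"ty":0,"tz":0,"twist":0},{"claw":0,"tx":0,"ty":0,"tz":0,"twist":0},{"claw":0,"tx":0,"ty":0,"tz":0,"twist":0},{"claw":0,"tx":0,"ty":0,"tz":0,"twist":0},{"claw":0,"tx":0,"ty":0,"tz":0,"twist":0},{"claw":0,"tx":0,"ty":0,"tz":0,"twist":0},{"claw":0,"tx":0,"ty":0,"tz":0,"twist":0},{"claw":0,"tx":0,"ty":0,"tz":0,"twist":0},{"claw":0,"tx":0,"ty":0,"tz":0,"twist":0},{"claw":0,"tx":0,"ty":0,"tz":0,"twist":0},{"claw":0,"tx":0,"ty":0,"tz":0,"twist":0},{"claw":0,"tx":0,"ty":0,"tz":0,"twist":0},{"claw":0,"tx":0,"ty":0,"tz":0,"twist":0},{"claw":0,"tx":0,"ty":0,"tz":0,"twist":0},{"claw":0,"tx":0,"ty":0,"tz":0,"twist":0},{"claw":0,"tx":0,"ty":0,"tz":0,"twist":0},{"claw":0,"tx":0,"ty":0,"tz":0,"twist":0},{"claw":0,"tx":0,"ty":0,"tz":0,"twist":0},{"claw":0,"tx":0,"ty":0,"tz":0,"twist":0},{"claw":0,"tx":0,"ty":0,"tz":0,"twist":0}]' >/dev/null
python3 -c "from h import *;st();deltas([[.52,.05,.60]])"
```

```text
21.45 [ 0.6092 -0.1809  0.256 ] [[0.0, 1.0, -0.007], [1.0, -0.0, 0.002], [0.002, -0.007, -1.0]] [-3.900e-01  2.930e-01  3.000e-02  1.316e+00 -1.000e-03  1.181e+00] F [-0.   0.1 -2.5] 0.278 59.589829444885254
23.12 [ 0.6093 -0.1809  0.256 ] [[0.0, 1.0, -0.007], [1.0, -0.0, 0.002], [0.002, -0.007, -1.0]] [-3.900e-01  2.930e-01  3.000e-02  1.316e+00 -1.000e-03  1.181e+00] F [-0.4  0.9 -1.9] 0.274 59.59012448787689
[0.52, 0.05, 0.6] [ 231.5  -91.9 -342.9] rows 12 [ 19.3  -7.7 -28.6]
```

```bash
python3 -m jog '[{"claw":0,"tx":5,"ty":-2,"tz":-14,"twist":0},{"claw":0,"tx":12,"ty":-5,"tz":-25,"twist":0},{"claw":0,"tx":20,"ty":-8,"tz":-29,"twist":0},{"claw":0,"tx":20,"ty":-8,"tz":-29,"twist":0},{"claw":0,"tx":20,"ty":-8,"tz":-29,"twist":0},{"claw":0,"tx":20,"ty":-8,"tz":-29,"twist":0},{"claw":0,"tx":20,"ty":-8,"tz":-29,"twist":0},{"claw":0,"tx":20,"ty":-8,"tz":-29,"twist":0},{"claw":0,"tx":20,"ty":-8,"tz":-29,"twist":0},{"claw":0,"tx":20,"ty":-8,"tz":-29,"twist":0},{"claw":0,"tx":20,"ty":-8,"tz":-29,"twist":0},{"claw":0,"tx":20,"ty":-8,"tz":-29,"twist":0},{"claw":0,"tx":20,"ty":-5,"tz":-20,"twist":0},{"claw":0,"tx":10,"ty":0,"tz":-15,"twist":0}]' >/dev/null
python3 -c "from h import *;st()"
python3 -m jog '[{"claw":0,"tx":0,"ty":0,"tz":-25,"twist":0},{"claw":0,"tx":0,"ty":0,"tz":-30,"twist":0},{"claw":0,"tx":0,"ty":0,"tz":-35,"twist":0},{"claw":0,"tx":0,"ty":0,"tz":-35,"twist":0},{"claw":0,"tx":0,"ty":0,"tz":-35,"twist":0},{"claw":0,"tx":0,"ty":5,"tz":-35,"twist":0},{"claw":0,"tx":0,"ty":5,"tz":-35,"twist":0},{"claw":0,"tx":0,"ty":5,"tz":-35,"twist":0}]' >/dev/null
python3 -c "from h import *;st()"
```

```text
24.28 [0.5185 0.0674 0.6248] [[-0.001, 1.0, -0.003], [1.0, 0.001, 0.003], [0.003, -0.003, -1.0]] [0.004 0.17  0.652 2.056 0.003 1.574] F [ 0.9 -1.2 -0.9] 0.276 59.82591390609741
24.95 [0.4943 0.0615 0.7369] [[0.001, 0.985, 0.171], [1.0, -0.001, 0.004], [0.004, 0.171, -0.985]] [-0.009  0.145  0.895  2.149  0.005  1.563] F [ 0.1 -0.5 -2. ] 0.274 60.46175479888916
```

10° of tilt, in the right direction. Continuing.

```bash
python3 -m jog '[{"claw":0,"tx":0,"ty":10,"tz":-35,"twist":0},{"claw":0,"tx":0,"ty":10,"tz":-35,"twist":0},{"claw":0,"tx":0,"ty":10,"tz":-35,"twist":0},{"claw":0,"tx":0,"ty":10,"tz":-35,"twist":0},{"claw":0,"tx":0,"ty":10,"tz":-35,"twist":0},{"claw":0,"tx":0,"ty":10,"tz":-35,"twist":0},{"claw":0,"tx":0,"ty":10,"tz":-35,"twist":0},{"claw":0,"tx":0,"ty":5,"tz":-37,"twist":0},{"claw":0,"tx":0,"ty":0,"tz":-38,"twist":0},{"claw":0,"tx":0,"ty":-5,"tz":-38,"twist":0},{"claw":0,"tx":0,"ty":-5,"tz":-38,"twist":0},{"claw":0,"tx":0,"ty":-5,"tz":-38,"twist":0},{"claw":0,"tx":0,"ty":-5,"tz":-38,"twist":0}]' >/dev/null
python3 -c "from h import *;st()"
```

```text
26.03 [0.3681 0.0587 0.8847] [[0.001, 0.868, 0.496], [1.0, -0.002, 0.001], [0.002, 0.496, -0.868]] [-0.027 -0.064  1.034  2.15   0.014  1.55 ] F [-0.6  0.3 -1. ] 0.276 60.40614366531372
```

```bash
python3 -m jog '[{"claw":0,"tx":0,"ty":10,"tz":-35,"twist":0},{"claw":0,"tx":0,"ty":10,"tz":-35,"twist":0},{"claw":0,"tx":0,"ty":5,"tz":-37,"twist":0},{"claw":0,"tx":0,"ty":0,"tz":-38,"twist":0},{"claw":0,"tx":0,"ty":0,"tz":-38,"twist":0},{"claw":0,"tx":0,"ty":0,"tz":-38,"twist":0}]' >/dev/null
python3 -c "from h import *;st()"
```

```text
26.53 [0.2872 0.0655 0.9389] [[0.005, 0.781, 0.624], [1.0, -0.002, -0.005], [-0.002, 0.624, -0.781]] [ 0.022 -0.167  1.085  2.15  -0.019  1.59 ] F [ 0.9  1.5 -2.2] 0.269 60.38269758224487
```

```bash
python3 -m jog '[{"claw":0,"tx":0,"ty":0,"tz":-38,"twist":0},{"claw":0,"tx":0,"ty":0,"tz":-38,"twist":0},{"claw":0,"tx":0,"ty":0,"tz":-38,"twist":0},{"claw":0,"tx":0,"ty":0,"tz":-36,"twist":0},{"claw":0,"tx":0,"ty":0,"tz":0,"twist":0}]' >/dev/null
python3 -c "from h import *;st()"
```

```text
26.95 [0.2095 0.0671 0.98  ] [[-0.008, 0.685, 0.728], [1.0, 0.002, 0.009], [0.005, 0.728, -0.685]] [ 0.018 -0.261  1.134  2.15  -0.004  1.581] F [-2.1 -1.2 -1.2] 0.268 60.369054079055786
```

```bash
python3 -m jog '[{"claw":0,"tx":0,"ty":0,"tz":0,"twist":0},{"claw":0,"tx":0,"ty":0,"tz":0,"twist":0},{"claw":0,"tx":0,"ty":0,"tz":0,"twist":0},{"claw":0,"tx":0,"ty":0,"tz":0,"twist":0},{"claw":0,"tx":0,"ty":0,"tz":0,"twist":0},{"claw":0,"tx":0,"ty":0,"tz":0,"twist":0},{"claw":0,"tx":0,"ty":0,"tz":0,"twist":0},{"claw":0,"tx":0,"ty":0,"tz":0,"twist":0},{"claw":0,"tx":0,"ty":0,"tz":0,"twist":0},{"claw":0,"tx":0,"ty":0,"tz":0,"twist":0},{"claw":0,"tx":0,"ty":0,"tz":0,"twist":0},{"claw":0,"tx":0,"ty":0,"tz":0,"twist":0}]' >/dev/null
python3 - <<'E'
from h import *
s=st();print(np.abs(s['qd']).max())
cv2.imwrite('pics/end.png',np.vstack([np.hstack([cv2.resize(cams.camera('scene'),(400,300)),cv2.resize(cams.camera('top'),(400,300))]),np.hstack([cv2.resize(cams.camera('wrist'),(400,300)),np.zeros((300,400,3),np.uint8)])]))
E
```

```text
27.95 [0.2154 0.0668 0.9762] [[-0.006, 0.695, 0.719], [1.0, 0.001, 0.007], [0.004, 0.719, -0.695]] [ 0.019 -0.255  1.126  2.149 -0.006  1.583] F [-1.  -0.1 -1.7] 0.271 60.36571741104126
0.0014219918439464857
```

View pics/end.png

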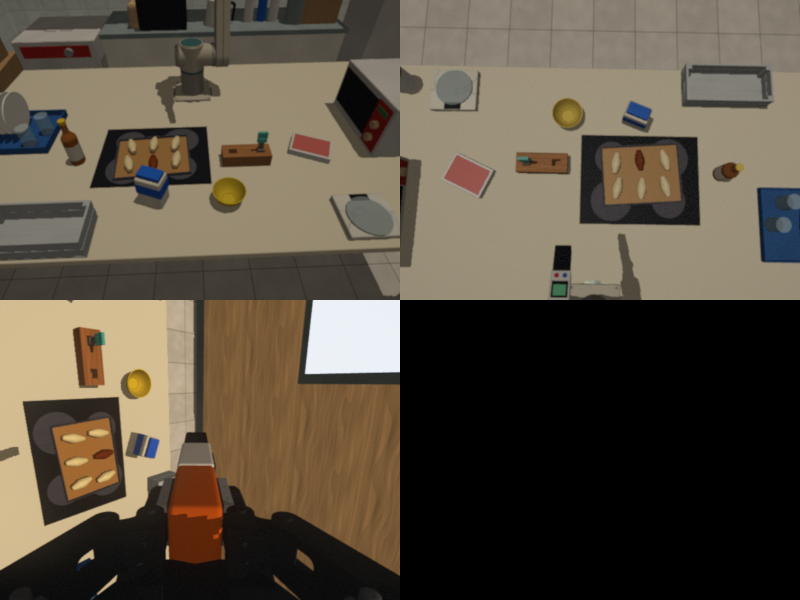

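The top view shows the display facing up at (560,288). The wrist view shows the head square in the jaws at (196,510). Everything else is where it was, the tilt is 46° and the arm is still.

```bash
python3 -c "from workcell import manip;print(manip.job_done())"
```

```text
the job is handed in; nothing more can be done
None
```

I handed the job in at about 28 s with no verdict returned: the thermometer was held still about 8 cm over the dark roll for about 3 s, then tipped to about 46°, display up, and held motionless with its nose about 0.88 m above the worktop.

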